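# Load two lens trays into the curing cassette

### The job

Slide the keeper bar of the curing cassette fully aside, then load the two lens trays lying on the bench: first the tray with the thick lens into the tall bottom slot, then the tray with the thin lens into the top slot, each lying flat, pushed in against the back stop, with its tongue pointing straight out of the front. Then slide the keeper fully back to its closed position. Keep the trays level, lens up, all the time, and leave the other things on the bench where they are.

Things in the scene. Friction and masses are not known exactly. Their poses are not given: they have to be found in the camera images.
- thick_fin (a point): Middle of the upright grip fin, 22 mm above the underside, of the THICK-lens tray (110 g). Fin: 24 mm long (tray x), 12 mm thick (tray y), from 4 to 40 mm above the underside, on a flat tongue 14 mm wide and 4 mm thick. Axes: x from the fin towards the disc, z up. The trays lie flat on the bench at the start.
- thick_disc (a point): Centre of the underside of the THICK-lens tray's disc, 95 mm along the tray's +x from the fin. Grey disc 84 mm in diameter, 4 mm thick, with a green lens 68 mm in diameter and 13 mm thick centred on it (17 mm in all). Axes as its fin.
- thin_fin (a point): Middle of the upright grip fin, 22 mm above the underside, of the THIN-lens tray (80 g). Fin: 24 mm long (tray x), 12 mm thick (tray y), from 4 to 40 mm above the underside, on a flat tongue 14 mm wide and 4 mm thick. Axes: x from the fin towards the disc, z up. The trays lie flat on the bench at the start.
- thin_disc (a point): Centre of the underside of the THIN-lens tray's disc, 95 mm along the tray's +x from the fin. Grey disc 84 mm in diameter, 4 mm thick, with a green lens 68 mm in diameter and 2 mm thick centred on it (6 mm in all). Axes as its fin.
- cassette: Open aluminium frame 102 mm wide, three shelves 3 mm thick, front open towards the robot, 45 to 70 mm above the bench (height of low_slot) on two columns at its back; rigid under ordinary pushes. Origin at low_slot. x into the slots, y left, z up. Shelves run from 42 mm before to 48 mm behind the home points; side guides 92 mm apart; back stop 42 mm behind the home points.
- stand: Grey base plate 12 mm thick (170 x 130 mm) and two steel columns 224 mm high that carry the cassette; fixed to the bench. Origin on the bench, straight below the slots' home points; same axes as the cassette.
- low_slot (a point): Bottom slot, 26 mm high: home point on its shelf, where the centre of the disc's underside lies when a tray is fully home. Axes as the cassette. A loaded tray's fin stands 95 mm before this point, 53 mm in front of the shelves. Load this slot first: a tongue in the top slot would bar the way from above.
- top_slot (a point): Top slot, 14 mm high: home point on its shelf, 54 mm above low_slot, same axes. Its roof strips end 71 mm above low_slot. The middle slot between (29 mm above low_slot) already holds a finished lens disc and is not used.
- keeper (a joint): Keeper's slide along the cassette's front, m: 0 closed, 0.040 fully aside (towards the cassette's -y); 1.5 N friction, stays where left. Its steel bar, 8 mm wide, hangs 44 to 48 mm before the home points over the whole front. Closed, it is 22 mm to the -y side of the cassette's middle, beside the tongues and before the discs; fully aside 62 mm, clear of the discs.
- keeper_knob (a point): Middle of the keeper's black upright knob on top of the cassette: 14 mm wide along the slide (y), 18 mm deep (x), 40 mm high, the foot below it no wider. It lies 40 mm before the home points, 22 mm plus the joint's value to the cassette's -y side, 99 mm above low_slot. Axes as the cassette.
- screwdriver: Bystander, to be left alone: screwdriver; origin on its underside.
- pliers: Bystander, to be left alone: pliers; origin on its underside.
- goggles: Bystander, to be left alone: goggles; origin on its underside.
- sanding_block: Bystander, to be left alone: sanding block; origin on its underside.
Mind the look-alikes: they are no part of the job. Leave any orange or pink look-alike of the part that bears thin_fin alone.

How it is judged:
On the way, in this order (a step that is already met when the one before it is completed fails the run):
1. the keeper is slid aside (beyond 34 mm) (value of joint keeper above 0.034 m), for 0.1 s.
2. the thick-lens tray lies home in the bottom slot, released (x of thick_disc in the frame of low_slot between -0.007 and 0.005 m and y of thick_disc in the frame of low_slot between -0.007 and 0.007 m and z of thick_disc in the frame of low_slot between -0.004 and 0.004 m and angle between the x axis of thick_fin and the x axis of low_slot, either way round below 0.2 rad and angle between thick_disc's own z axis and vertical below 0.1 rad and linear speed of thick below 0.03 m/s and contact force between the fingers and thick below 0.3 N), for 0.2 s.
3. the thin-lens tray lies home in the top slot, released (x of thin_disc in the frame of top_slot between -0.007 and 0.005 m and y of thin_disc in the frame of top_slot between -0.007 and 0.007 m and z of thin_disc in the frame of top_slot between -0.004 and 0.004 m and angle between the x axis of thin_fin and the x axis of top_slot, either way round below 0.2 rad and angle between thin_disc's own z axis and vertical below 0.1 rad and linear speed of thin below 0.03 m/s and contact force between the fingers and thin below 0.3 N), for 0.2 s.
4. the keeper is slid back closed (under 7 mm) (value of joint keeper below 0.007 m), for 0.2 s.
At the end, for the whole second after the job is handed in: Thick-lens tray in the bottom slot and thin-lens tray in the top slot: disc centres within 7 mm of the home points along and across the slot and 4 mm in height, flat within 0.1 rad, tongues straight out within 0.2 rad, both at rest and released; keeper closed to within 7 mm (all of step 2 and all of step 3 and value of joint keeper below 0.007 m); the robot touches nothing.
It fails at once if a bystander is moved by more than 30 mm (distance of any of screwdriver, pliers, goggles, sanding_block from where it was at the start of the episode above 0.03 m).
It fails at once if a lens tray is tipped by more than 0.6 rad (angle between any of thick_disc, thin_disc's own z axis and vertical above 0.6 rad).
It also fails if it takes over 72 s, if anything falls off the work surface, if the arm or the gripper's body presses on something with over 40 N, if the wrist force passes 120 N, or if a joint passes its speed limit or range.

### The arm

A 7-joint arm with a two-finger parallel gripper is mounted at the origin on the work surface. World frame = base frame: x ahead of the robot, y to its left, z up, the work surface at z = 0. Lengths are in m, angles in rad, forces in N, time in s.
With the tool pointing down it reaches from about 0.35 to 0.9 m from the base axis. Payload 8.1 kg.
Tool frame: the origin (TCP) lies midway between the tips of the shut fingers; the grasp point (between the pads) lies 19 mm behind it; z points along the fingers, y is the line along which they close (so a half turn about z gives the same grasp; the last joint's range is limited). The gripper opens to 92 mm and grips with 3 to 60 N. Pads are 19 mm wide; open, the fingers measure 130 mm over their backs; the gripper's body (75 mm by 190 mm) begins 47 mm behind the grasp point.
Start: joints at [1.182, 0.434, 0.025, 1.573, -0.012, 1.134, -0.075], TCP at [0.176, -0.6, 0.227] pointing down, gripper open.
Joint ranges: [-2.62, 2.62], [-0.44, 2.09], [-1.27, 1.32], [0.08, 2.57], [-1.32, 4.46], [0.12, 2], [-2.74, 2.74]. Speed limits (rad/s): [2.22, 2.22, 3.01, 3.01, 3.14, 3.14, 3.14].

### API

Orientations are given as a rotation vector (axis times angle).
In Python, from cell import observe, get_image, camera_model, sign_off, recognise, silhouettes gives the robot as it stands.
- The arm moves only by the tool apply_moves, never from a script. Its argument "motion" is a list of rows, each an object of numbers: "x", "y", "z": the shift along the world's x, y, z in cm; "yaw": the turn about the world's z in degrees; "hand": the opening, from -1 (shut) to 1 (fully open), so that 0 is half open. In form: [{"x": .., "y": .., "z": .., "yaw": .., "hand": ..}, ...]. A call has 1 to 10 rows; each row is the pose to reach, as a shift and turn from the pose commanded when the call began; what a row does not reach only later rows make up. A row lasts 1/8 s, in which the tool goes at most 62.5 mm and 10.7 degrees, less where a joint would pass 70% of its speed; a pose out of reach is approached as far as the arm can. A call with a gripper value outside its range is refused whole. The fingers move at their own pace and stop on an object; "newtons" is the grip in N (left out, the last holds). Time passes only in rows, so rows that repeat a pose let the fingers close. It gives the time, the measured TCP pose, the force, the opening and the grip force at its end, in the units of the state.
- observe(): the state, without advancing time (a new reading comes with each control period).
- get_image(name): name is "scene" or "side" or "wrist"; returns the picture (480x640x3 uint8, blue, green, red); there is no depth.
- camera_model(name): a dict with "camera_matrix" (3x3 intrinsics, pixels), "k1" (the pictures are not rectified: a ray, as slopes to the right and down, at radius r is drawn at 1 + k1 r^2 times it, then the intrinsics apply), "T" (4x4, takes a point from camera to world coordinates). Camera axes: x right, y up, looking along -z (the intrinsics and any distortion apply to the point x, -y, -z); pixel columns grow to the right and rows downward; lengths in m; the calibration is good to about 2 mm. A picture is of the moment at which its call begins: read the wrist's pose just before it. camera_model takes no time and is no camera call; for the wrist camera it gives the pose at the moment of the call.
- sign_off(): hands the job in; it is judged then, once.
Trained networks look in the newest picture that a camera, given by its name, has taken for a name from the list of things; names that differ only in an ending like _2 or _b are one class to them, and where a whole thing is asked for, a point or a joint stands for the part that bears it (a point fixed in the world has none). Each returns a list of dicts, best first, with "p" (0 to 1); they miss things now and then, are a little off and sometimes report something else, mostly with a low value. They report only what shows in the picture. A call takes as long as a camera call. They do not tell look-alikes from the thing itself.
- recognise(query, camera): "rect" ([left, top, right, bottom] in pixels, round what is visible of it).
- silhouettes(query, camera): "mask" (480x640 bool, what is visible of it) and "rect" ([left, top, right, bottom] in pixels, round what is visible of it).
The state is a dict: "clock": time; "joints": joint angles; "dq": joint speeds; "joint_efforts": joint torques, N m; "position": TCP position; "ee_rot": TCP orientation; "force": force on the tool from outside, world axes, zero at the start; "ft_torque": the same for the moment, N m; "width": opening from 0.0 (shut) to 1.0 (fully open); "gripper_force": force on a finger pad.
Only numpy, scipy, OpenCV 4.12 (cv2) and the standard library are available. Lean on these libraries where they do the work, as an engineer would, in place of code of your own. Each camera call takes 0.05 s, during which the arm holds its last target. There are 200 camera calls.

## Working session

There is one attempt and no reset: what is moved stays moved. The work goes in short steps, Python scripts to look and compute and a tool call to move; the robot and the scene stay as the last step left them, time stands still between calls to the robot, and variables do not carry over. Pictures are saved under pics/ and viewed, at most 10 in all, crops included, and the job is handed in when it is done.

Besides the shell and the picture viewer there is one more tool, called after "Call:" by a JSON object that holds its "method" and its "body". apply_moves: Moves the arm, as the interface text tells. Its arguments: {"type":"object","properties":{"motion":{"type":"array","items":{"type":"object","properties":{"x":{"type":"number"},"y":{"type":"number"},"z":{"type":"number"},"yaw":{"type":"number"},"hand":{"type":"number"}}}},"newtons":{"type":"number"}},"required":["motion"]}

```bash
mkdir -p pics; ls
cat > h.py <<'E'
import numpy as np, cv2
from cell import *
def ray(cam,uv):
    m=camera_model(cam) if isinstance(cam,str) else cam
    K=np.array(m["camera_matrix"]);k=m["k1"];T=np.array(m["T"])
    d=np.array([(uv[0]-K[0,2])/K[0,0],(uv[1]-K[1,2])/K[1,1]]);s=d.copy()
    for _ in range(20): s=d/(1+k*(s@s))
    v=T[:3,:3]@np.array([s[0],-s[1],-1]); return T[:3,3],v
def onz(cam,uv,z):
    o,v=ray(cam,uv); return o+v*(z-o[2])/v[2]
def proj(cam,P):
    m=camera_model(cam) if isinstance(cam,str) else cam
    K=np.array(m["camera_matrix"]);T=np.array(m["T"])
    p=np.linalg.inv(T)@np.append(P,1);s=np.array([p[0],-p[1]])/-p[2]
    s=s*(1+m["k1"]*(s@s)); return np.array([K[0,0]*s[0]+K[0,2],K[1,1]*s[1]+K[1,2]])
E
python3 - <<'E'
from h import *
o=observe();print(o["clock"],o["position"],o["ee_rot"],o["width"])
for c in("scene","side"):
    im=get_image(c);cv2.imwrite(f"pics/{c}0.png",im)
    m=camera_model(c);print(c,np.round(m["T"],3).tolist(),np.round(m["camera_matrix"],1).tolist(),m["k1"])
    for q in("thick_fin","thin_fin","cassette","stand","keeper","keeper_knob"):
        print(c,q,[(round(r["p"],2),np.round(r["rect"]).astype(int).tolist()) for r in recognise(q,c)])
E
```

```text
pics
0.0 [ 0.17601722 -0.5991727   0.22593124] [-3.10806390e+00 -4.47100763e-01  5.44083369e-04] 1.0045907022492244
scene [[0.586, -0.51, 0.629, 1.245], [0.81, 0.382, -0.445, -0.523], [-0.013, 0.771, 0.637, 0.863], [0.0, 0.0, 0.0, 1.0]] [[519.1, 0.0, 314.3], [0.0, 519.1, 235.4], [0.0, 0.0, 1.0]] -0.09885821479092971
scene thick_fin [(0.62, [384, 217, 432, 257])]
scene thin_fin [(0.94, [152, 410, 234, 450]), (0.6, [115, 288, 182, 317])]
scene cassette [(0.73, [301, 230, 392, 315]), (0.15, [238, 263, 283, 314])]
scene stand [(0.58, [301, 231, 401, 350])]
scene keeper [(0.61, [322, 230, 337, 257])]
scene keeper_knob [(0.54, [325, 231, 335, 250]), (0.51, [384, 213, 431, 259]), (0.17, [299, 231, 404, 352])]
side [[-0.995, 0.08, -0.053, 0.456], [-0.095, -0.726, 0.681, 0.875], [0.016, 0.683, 0.73, 1.051], [0.0, 0.0, 0.0, 1.0]] [[520.0, 0.0, 321.2], [0.0, 520.0, 239.0], [0.0, 0.0, 1.0]] -0.042709119924214764
side thick_fin [(0.73, [269, 335, 334, 366])]
side thin_fin [(0.91, [366, 166, 405, 193]), (0.88, [254, 152, 294, 176]), (0.59, [308, 181, 357, 201]), (0.56, [321, 140, 358, 164])]
side cassette [(0.56, [242, 208, 300, 263])]
side stand [(0.67, [230, 190, 304, 286]), (0.67, [307, 182, 355, 199])]
side keeper [(0.51, [291, 207, 300, 240])]
side keeper_knob [(0.66, [290, 206, 299, 243])]
```

View pics/scene0.png

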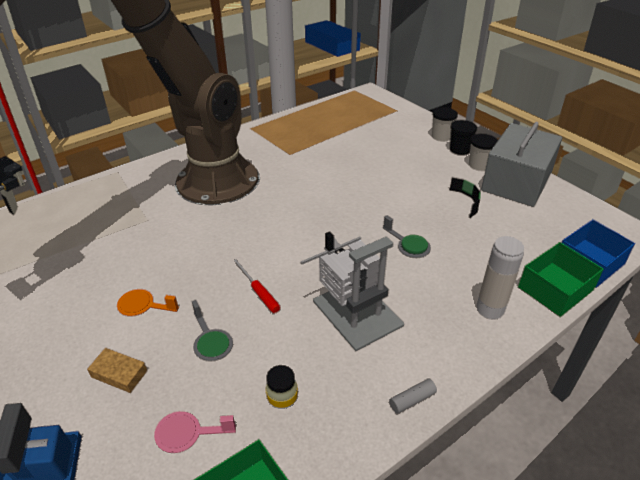

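View pics/side0.png

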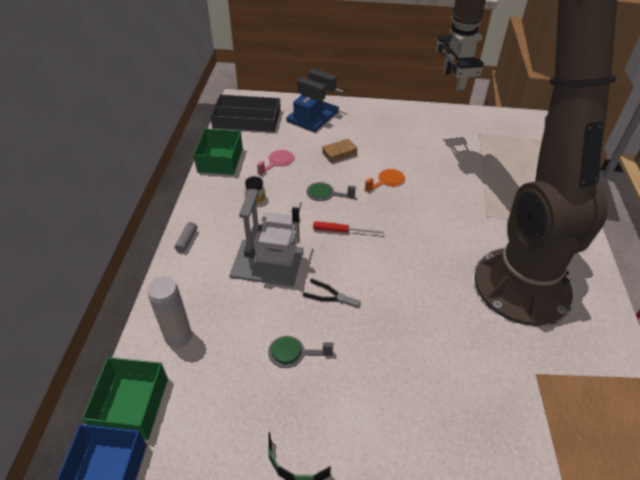

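The scene picture shows two green-lens trays, at (410,240) and (210,340); the orange (150,300) and pink (190,430) look-alikes are to be left alone. The keeper knob is at (330,241). An enlarged crop should tell thick from thin.

Run:
```python
from h import *
a=cv2.imread("pics/scene0.png");b=cv2.imread("pics/side0.png")
f=lambda i,u,v,w=50,h=37:cv2.resize(i[v-h:v+h,u-w:u+w],(400,296),interpolation=cv2.INTER_CUBIC)
cv2.imwrite("pics/c1.png",np.vstack([np.hstack([f(a,408,238),f(a,210,330)]),np.hstack([f(b,300,345),f(a,350,275,80,60)])]))
# lens colour centroids
for n,i in(("scene",a),("side",b)):
    g=i.astype(int);m=((g[:,:,1]>g[:,:,2]+20)&(g[:,:,1]>g[:,:,0]+10)).astype(np.uint8)
    c,l,s,ce=cv2.connectedComponentsWithStats(m)
    for k in range(1,c):
        if 60<s[k,4]: print(n,s[k].tolist(),ce[k].round(1),[onz(n,ce[k],z).round(4).tolist() for z in(.006,.017)])
```

```text
scene [462, 180, 12, 15, 116] [467.4 186.7] [[0.4851, 0.5686, 0.006], [0.4948, 0.5546, 0.017]]
scene [402, 235, 26, 19, 397] [414.3 243.8] [[0.5772, 0.2606, 0.006], [0.5858, 0.2505, 0.017]]
scene [518, 242, 86, 75, 3739] [559.7 277.9] [[0.8784, 0.4528, 0.006], [0.8831, 0.4403, 0.017]]
scene [197, 331, 32, 26, 646] [212.6 343.6] [[0.5579, -0.3019, 0.006], [0.5667, -0.3048, 0.017]]
scene [194, 439, 94, 41, 1953] [246.5 465.8] [[0.8303, -0.3803, 0.006], [0.8356, -0.3821, 0.017]]
side [194, 128, 47, 46, 1773] [217.6 150.9] [[0.9056, -0.4547, 0.006], [0.9009, -0.4407, 0.017]]
side [309, 184, 22, 14, 238] [319.7 190.4] [[0.5555, -0.2987, 0.006], [0.5545, -0.2864, 0.017]]
side [272, 337, 28, 25, 565] [285.6 349.1] [[0.5806, 0.2544, 0.006], [0.5793, 0.261, 0.017]]
side [82, 357, 84, 82, 4603] [126.1 395. ] [[0.9061, 0.4041, 0.006], [0.9014, 0.4091, 0.017]]
```

View pics/c1.png

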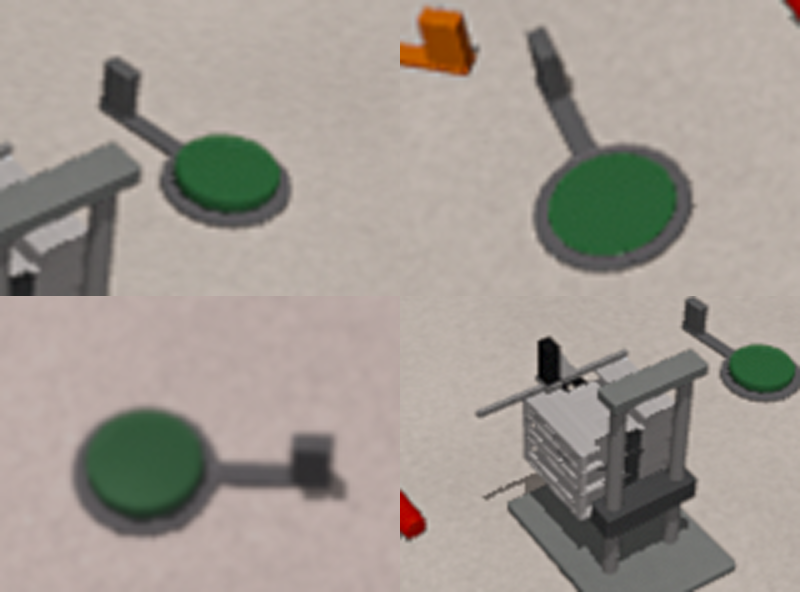

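In the crop, the tray at scene (410,240) has the raised lens, so it is the thick one. The tray at (210,340) has the flat lens, so it is the thin one. Both are grey with green lenses and are neither orange nor pink. Next I measure the stand, the knob and the trays' axes.

```bash
cat >> h.py <<'E'
def tri(c1,u1,c2,u2):
    o1,v1=ray(c1,u1);o2,v2=ray(c2,u2);v1/=np.linalg.norm(v1);v2/=np.linalg.norm(v2)
    A=np.stack([v1,-v2],1);t=np.linalg.lstsq(A,o2-o1,rcond=None)[0]
    a=o1+v1*t[0];b=o2+v2*t[1];return (a+b)/2,np.linalg.norm(a-b)
E
python3 - <<'E'
from h import *
a=cv2.imread("pics/scene0.png");b=cv2.imread("pics/side0.png")
def dark(i,x0,y0,x1,y1,t=45):
    m=(i[y0:y1,x0:x1].max(2)<t).astype(np.uint8);c,l,s,ce=cv2.connectedComponentsWithStats(m)
    k=1+np.argmax(s[1:,4]);return s[k]+np.array([x0,y0,0,0,0]),ce[k]+[x0,y0]
ka=dark(a,318,225,345,256);kb=dark(b,285,200,305,245)
print(ka,kb,tri("scene",ka[1],"side",kb[1]))
for u in [(315,300),(358,346),(403,321)]: print("plate scene",onz("scene",u,.012).round(4))
for u in [(243,244),(231,275),(296,283)]: print("plate side",onz("side",u,.012).round(4))
for n,i in(("scene",a),("side",b)):
    for q in("thick_fin","thin_fin"):
        R=silhouettes(q,n)
        for r in R:
            v,u=np.nonzero(r["mask"]); 
            P=np.array([onz(n,(x,y),.004)[:2] for x,y in zip(u,v)])
            print(n,q,round(r["p"],2),np.round(r["rect"]).tolist(),P.mean(0).round(4),len(u))
i=cv2.resize(b[185:295,220:310],(648,792)[::1],interpolation=cv2.INTER_CUBIC)
cv2.imwrite("pics/c2.png",cv2.resize(np.hstack([a[225:355,295:410],cv2.copyMakeBorder(b[185:295,222:310],0,20,0,0,0)]),None,fx=3.9,fy=3.9,interpolation=cv2.INTER_CUBIC))
E
```

```text
(array([325, 232,   9,  19, 130]), array([329.2       , 241.39230769])) (array([293, 209,   6,  13,  67]), array([295.08955224, 215.13432836])) (array([ 0.5908517 , -0.02223639,  0.16649691]), np.float64(0.0005573269619081341))
plate scene [ 0.5885 -0.0596  0.012 ]
plate scene [ 0.746  -0.0648  0.012 ]
plate scene [0.7519 0.0557 0.012 ]
plate side [ 0.7403 -0.0523  0.012 ]
plate side [0.7497 0.0572 0.012 ]
plate side [0.5807 0.0651 0.012 ]
scene thick_fin 0.75 [386.0, 216.0, 429.0, 256.0] [0.5613 0.2563] 726
scene thick_fin 0.71 [192.0, 300.0, 233.0, 359.0] [ 0.5441 -0.3001] 1208
scene thick_fin 0.56 [251.0, 282.0, 281.0, 313.0] [ 0.5073 -0.1405] 391
scene thin_fin 0.92 [155.0, 413.0, 235.0, 452.0] [ 0.7077 -0.4347] 1950Traceback (most recent call last):
  File "<stdin>", line 15, in <module>
  File "h.py", line 10, in onz
    o,v=ray(cam,uv); return o+v*(z-o[2])/v[2]
        ~~~^^^^^^^^
  File "h.py", line 4, in ray
    m=camera_model(cam) if isinstance(cam,str) else cam
      ~~~~~~~~~~~~^^^^^
ValueError: time passes only in moves, steps and waits
```

Call:
{"method": "apply_moves", "body": {"motion": [{"x": 2, "y": 3, "z": 4, "yaw": -8, "hand": 1}, {"x": 5, "y": 8, "z": 8, "yaw": -16, "hand": 1}, {"x": 9, "y": 13, "z": 12, "yaw": -18.7, "hand": 1}, {"x": 12, "y": 18, "z": 14, "yaw": -18.7, "hand": 1}, {"x": 16, "y": 23, "z": 14, "yaw": -18.7, "hand": 1}, {"x": 19, "y": 28, "z": 14, "yaw": -18.7, "hand": 1}, {"x": 23, "y": 33, "z": 14, "yaw": -18.7, "hand": 1}, {"x": 26, "y": 38, "z": 14, "yaw": -18.7, "hand": 1}, {"x": 29, "y": 43, "z": 14, "yaw": -18.7, "hand": 1}, {"x": 32, "y": 48, "z": 14, "yaw": -18.7, "hand": 1}]}}

```text
clock: 2.05
position: [0.4946, -0.1219, 0.3671]
ee_rot: [3.141, -0.064, 0.001]
force: [0.7, -0.5, 0.1]
width: 1.004
gripper_force: 0.0
```

Call:
{"method": "apply_moves", "body": {"motion": [{"x": 2, "y": 5, "z": 0}, {"x": 4, "y": 9, "z": 0}, {"x": 4, "y": 9, "z": 0}]}}

```text
schema error: expected keys x, y, z, yaw, hand
```

```bash
sed -i 's/^def ray/import pickle,os\ndef wm():\n    m=camera_model("wrist");return dict(m)\nCM={}\n_cm=camera_model\ndef camera_model(c):\n    if c not in CM: CM[c]=_cm(c)\n    return CM[c]\ndef ray/' h.py
python3 - <<'E'
from h import *
o=observe();print(o["clock"],o["position"],o["ee_rot"],o["width"],o["force"])
im=get_image("wrist");m=camera_model("wrist");cv2.imwrite("pics/w1.png",im);print(np.round(m["T"],3).tolist(),m["camera_matrix"],m["k1"])
for q in("keeper_knob","cassette","thin_fin"): print(q,[(round(r["p"],2),np.round(r["rect"]).astype(int).tolist()) for r in recognise(q,"wrist")])
b=cv2.imread("pics/side0.png");a=cv2.imread("pics/scene0.png")
for n,i in(("scene",a),("side",b)):
    get_image(n)
    for q in("thick_fin","thin_fin"):
        for r in silhouettes(q,n):
            v,u=np.nonzero(r["mask"]); print(n,q,round(r["p"],2),np.round(r["rect"]).tolist(),onz(n,(u.mean(),v.mean()),.004).round(4),len(u))
E
```

```text
2.05 [ 0.49459265 -0.12185884  0.36705233] [ 3.14052525e+00 -6.44478656e-02  1.14390532e-03] 1.0036089455891979 [ 0.74252817 -0.51948921  0.13466126]
[[-0.03, 0.968, 0.251, 0.567], [-1.0, -0.028, -0.012, -0.116], [-0.004, -0.251, 0.968, 0.525], [0.0, 0.0, 0.0, 1.0]] [[375.80173682   0.         318.97775437]
 [  0.         375.80173682 242.38487426]
 [  0.           0.           1.        ]] 0.024195064203844346
keeper_knob [(0.92, [191, 104, 232, 131])]
cassette [(0.88, [125, 0, 288, 131])]
thin_fin [(0.9, [540, 0, 620, 58]), (0.81, [456, 242, 533, 312]), (0.71, [419, 108, 487, 230]), (0.55, [193, 102, 230, 126])]
scene thick_fin 0.92 [383.0, 217.0, 432.0, 256.0] [0.5586 0.2561 0.004 ] 824
scene thin_fin 0.9 [115.0, 287.0, 180.0, 318.0] [ 0.3562 -0.3762  0.004 ] 1086
scene thin_fin 0.82 [191.0, 299.0, 231.0, 360.0] [ 0.5411 -0.3002  0.004 ] 1296
side thick_fin 0.6 [269.0, 335.0, 333.0, 366.0] [0.5622 0.2569 0.004 ] 1220
side thin_fin 0.76 [366.0, 166.0, 408.0, 192.0] [ 0.3559 -0.3738  0.004 ] 524
side thin_fin 0.65 [256.0, 151.0, 294.0, 175.0] [ 0.7099 -0.4268  0.004 ] 519
side thin_fin 0.37 [244.0, 200.0, 304.0, 266.0] [ 0.6578 -0.0941  0.004 ] 2252
```

View pics/w1.png

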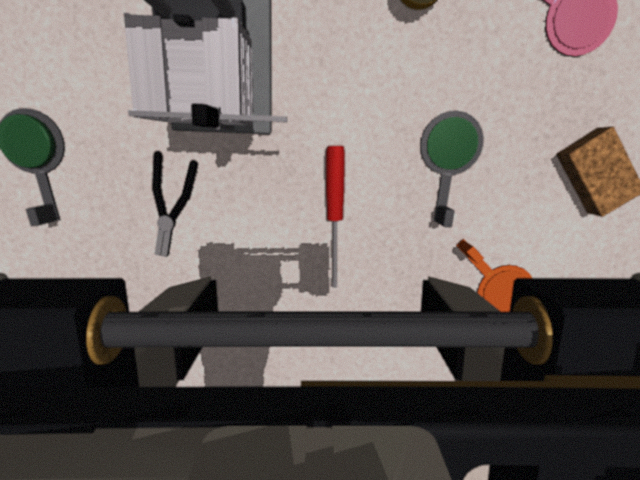

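The wrist view shows the knob at (205,115) and the rod from (130,113) to (286,120). The thick tray is at (28,140) with its fin at (44,214), and the thin tray is at (452,143) with its fin at (444,216). The pliers and screwdriver lie between them. I measure from this picture.

Run:
```python
from h import *
a=cv2.imread("pics/w1.png");g=a.astype(int)
m=((g[:,:,1]>g[:,:,2]+20)&(g[:,:,1]>g[:,:,0]+10)).astype(np.uint8)
c,l,s,ce=cv2.connectedComponentsWithStats(m)
for k in range(1,c):
    if s[k,4]>300: print("lens",s[k].tolist(),[onz("wrist",ce[k],z).round(4).tolist() for z in(.006,.017)])
for n,x0,y0,x1,y1 in(("thick",22,195,70,235),("thin",425,198,465,235),("knob",185,95,225,135)):
    mm=(g[y0:y1,x0:x1].max(2)<(75 if n!="knob" else 50)).astype(np.uint8);c,l,s,ce=cv2.connectedComponentsWithStats(mm)
    k=1+np.argmax(s[1:,4]);u=ce[k]+[x0,y0];print(n,s[k]+[x0,y0,0,0,0],u,[onz("wrist",u,z).round(4).tolist() for z in(.022,.03,.04,.166,.187)])
for u in[(131,113),(286,120)]: print("rod",onz("wrist",u,.146).round(4))
for u in[(271,10),(271,128),(264,134)]: print("plate",onz("wrist",u,.012).round(4))
v=np.hstack([cv2.resize(a[95:240,0:75],None,fx=4,fy=4,interpolation=cv2.INTER_CUBIC),cv2.resize(a[95:240,415:490],None,fx=4,fy=4,interpolation=cv2.INTER_CUBIC)])
cv2.imwrite("pics/c3.png",v[:,:])
```

```text
lens [0, 114, 52, 53, 2159] [[0.581, 0.2575, 0.006], [0.5806, 0.2494, 0.017]]
lens [427, 117, 51, 52, 2063] [[0.5557, -0.3055, 0.006], [0.5559, -0.3017, 0.017]]
thick [ 27 195  32  30 534] [ 44.63857678 212.01685393] [[0.488, 0.2417, 0.022], [0.4892, 0.2358, 0.03], [0.4907, 0.2284, 0.04], [0.5093, 0.1357, 0.166], [0.5124, 0.1203, 0.187]]
thin [433 198  19  28 252] [440.42063492 213.49603175] [[0.4641, -0.2887, 0.022], [0.4656, -0.2861, 0.03], [0.4676, -0.283, 0.04], [0.4922, -0.2427, 0.166], [0.4963, -0.236, 0.187]]
knob [185 104  40  28 723] [204.5988935  118.58782849] [[0.5988, 0.015, 0.022], [0.5982, 0.0128, 0.03], [0.5975, 0.0099, 0.04], [0.5883, -0.026, 0.166], [0.5868, -0.032, 0.187]]
rod [0.5972 0.0484 0.146 ]
rod [ 0.5854 -0.0978  0.146 ]
plate [ 0.7194 -0.0773  0.012 ]
plate [ 0.5846 -0.0669  0.012 ]
plate [ 0.5775 -0.0571  0.012 ]
```

View pics/c3.png

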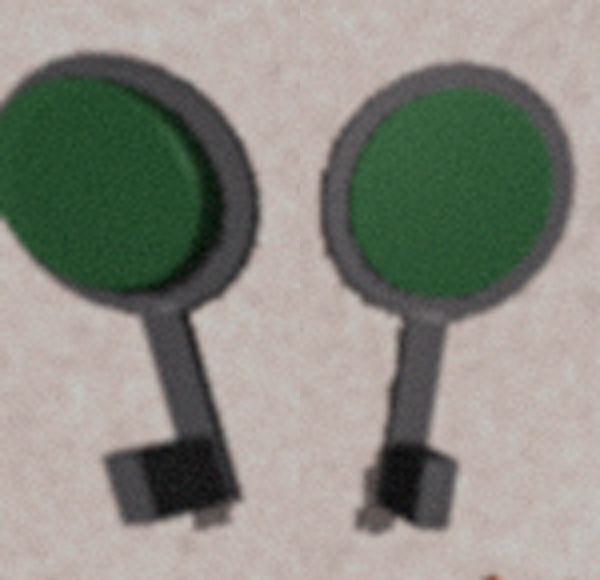

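Call:
{"method": "apply_moves", "body": {"motion": [{"x": 5, "y": 4, "z": -1, "yaw": -2, "hand": 1}, {"x": 9.5, "y": 7, "z": -3, "yaw": -2, "hand": 1}, {"x": 9.5, "y": 9.8, "z": -6, "yaw": -2, "hand": 1}, {"x": 9.5, "y": 9.8, "z": -9, "yaw": -2, "hand": 1}, {"x": 9.5, "y": 9.8, "z": -9, "yaw": -2, "hand": 1}, {"x": 9.5, "y": 9.8, "z": -9, "yaw": -2, "hand": 1}]}}

```text
clock: 3.3
position: [0.5893, -0.0265, 0.278]
ee_rot: [3.139, -0.121, 0.002]
force: [-0.5, -0.0, 1.0]
width: 1.003
gripper_force: 0.0
```

Run:
```python
from h import *
o=observe();print(o["clock"],o["position"],o["ee_rot"])
im=get_image("wrist");m=camera_model("wrist");cv2.imwrite("pics/w2.png",im)
print(tri("scene",(301.2,261.8),{**m,"T":[[-0.03,0.968,0.251,0.567],[-1.0,-0.028,-0.012,-0.116],[-0.004,-0.251,0.968,0.525],[0,0,0,1]]},(286,120)))
for q in("keeper_knob","keeper","cassette"):
  for r in recognise(q,"wrist"): 
    x0,y0,x1,y1=r["rect"];print(q,round(r["p"],2),np.round(r["rect"]).astype(int).tolist(),onz("wrist",((x0+x1)/2,(y0+y1)/2),.175).round(4))
```

```text
3.3 [ 0.58931849 -0.02652204  0.2780496 ] [ 3.13900485e+00 -1.21065951e-01  2.27764199e-03]
(array([ 0.58879844, -0.08726092,  0.14447849]), np.float64(0.009121154838139063))
keeper_knob 0.9 [305, 220, 326, 258] [ 0.593  -0.0245  0.175 ]
keeper_knob 0.66 [520, 177, 598, 282] [ 0.5869 -0.1965  0.175 ]
keeper 0.67 [305, 220, 322, 258] [ 0.5932 -0.0233  0.175 ]
cassette 0.96 [210, 96, 408, 263] [ 0.6353 -0.0235  0.175 ]
```

View pics/w2.png

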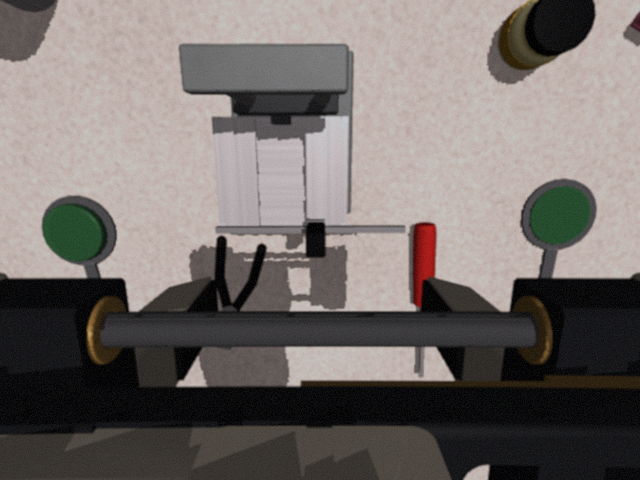

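The tool is now square to the cassette (rod level at row 229), so the cassette yaw is about -0.077 rad. The knob at (315,240) lies between the fingers. I go down and grip it.

Run:
```python
from h import *
print(np.round(camera_model("wrist")["T"],3).tolist())
im=cv2.imread("pics/w2.png")
for v in (130,160,190,215): print(v,im[v,200:365].astype(int).mean(1).round().astype(int).tolist()) if v==190 else 0
for z in(.136,.139,.142): print([onz("wrist",u,z).round(4)[:2].tolist() for u in((214,225),(349,213),(257,220),(305,220))])
for z in(.23,.236): print([onz("wrist",u,z).round(4)[:2].tolist() for u in((180.5,93),(348,92),(181,44),(347,44))])
print([onz("wrist",u,.012).round(4)[:2].tolist() for u in((351,213),(352,60))])
```

```text
[[-0.076, 0.965, 0.251, 0.658], [-0.997, -0.073, -0.019, -0.032], [0.0, -0.251, 0.968, 0.436], [0.0, 0.0, 0.0, 1.0]]
190 [181, 184, 185, 185, 182, 178, 184, 178, 185, 187, 184, 186, 184, 184, 182, 176, 177, 174, 173, 178, 177, 176, 176, 170, 172, 175, 176, 183, 178, 179, 181, 181, 178, 179, 180, 176, 180, 174, 173, 168, 175, 175, 176, 178, 175, 176, 173, 170, 174, 171, 175, 172, 173, 176, 174, 176, 169, 152, 151, 170, 184, 183, 182, 185, 182, 185, 185, 185, 182, 183, 183, 179, 184, 181, 185, 184, 182, 186, 186, 181, 184, 181, 182, 185, 185, 185, 183, 181, 184, 186, 183, 183, 183, 182, 181, 183, 184, 181, 183, 184, 182, 181, 182, 177, 145, 119, 142, 178, 185, 187, 183, 184, 176, 179, 184, 184, 180, 184, 191, 184, 188, 188, 186, 188, 184, 183, 188, 179, 177, 178, 187, 184, 187, 186, 181, 181, 181, 180, 180, 178, 182, 181, 184, 179, 182, 182, 174, 142, 111, 95, 105, 138, 169, 178, 176, 182, 176, 174, 172, 177, 179, 183, 186, 185, 188]
[[0.601, 0.0582], [0.6027, -0.0519], [0.6025, 0.0229], [0.5996, -0.016]]
[[0.6016, 0.0573], [0.6032, -0.0517], [0.6031, 0.0223], [0.6002, -0.0161]]
[[0.6022, 0.0564], [0.6038, -0.0515], [0.6036, 0.0218], [0.6008, -0.0163]]
[[0.6882, 0.0368], [0.6825, -0.0485], [0.7105, 0.0326], [0.7045, -0.0492]]
[[0.6873, 0.0348], [0.6817, -0.048], [0.7089, 0.0307], [0.7032, -0.0487]]
[[0.5797, -0.0626], [0.7389, -0.0721]]
```

Call:
{"method": "apply_moves", "body": {"motion": [{"x": 0.2, "y": 0.2, "z": -5, "yaw": 0, "hand": 1}, {"x": 0.2, "y": 0.2, "z": -10, "yaw": 0, "hand": 1}, {"x": 0.2, "y": 0.2, "z": -12, "yaw": 0, "hand": 0.5}, {"x": 0.2, "y": 0.2, "z": -12, "yaw": 0, "hand": 0}, {"x": 0.2, "y": 0.2, "z": -12, "yaw": 0, "hand": -1}, {"x": 0.2, "y": 0.2, "z": -12, "yaw": 0, "hand": -1}, {"x": 0.2, "y": 0.2, "z": -12, "yaw": 0, "hand": -1}, {"x": 0.2, "y": 0.2, "z": -12, "yaw": 0, "hand": -1}], "newtons": 15}}

```text
clock: 4.5
position: [0.591, -0.0236, 0.1572]
ee_rot: [3.139, -0.119, 0.001]
force: [-0.2, -0.1, -0.4]
width: 0.397
gripper_force: 0.0
```

Call:
{"method": "apply_moves", "body": {"motion": [{"x": 0, "y": 0, "z": 0, "yaw": 0, "hand": -1}, {"x": 0, "y": 0, "z": 0, "yaw": 0, "hand": -1}, {"x": 0, "y": 0, "z": 0, "yaw": 0, "hand": -1}, {"x": 0, "y": 0, "z": 0, "yaw": 0, "hand": -1}]}}

```text
clock: 5.0
position: [0.5908, -0.0236, 0.1567]
ee_rot: [3.139, -0.119, -0.0]
force: [0.5, 0.1, -0.4]
width: 0.151
gripper_force: 15.0
```

Call:
{"method": "apply_moves", "body": {"motion": [{"x": -0.08, "y": -1, "z": 0, "yaw": 0, "hand": -1}, {"x": -0.15, "y": -2, "z": 0, "yaw": 0, "hand": -1}, {"x": -0.23, "y": -3, "z": 0, "yaw": 0, "hand": -1}, {"x": -0.3, "y": -3.8, "z": 0, "yaw": 0, "hand": -1}, {"x": -0.32, "y": -4.1, "z": 0, "yaw": 0, "hand": -1}, {"x": -0.32, "y": -4.1, "z": 0, "yaw": 0, "hand": -1}, {"x": -0.32, "y": -4.1, "z": 0, "yaw": 0, "hand": -1}]}}

```text
clock: 5.88
position: [0.5881, -0.0597, 0.1567]
ee_rot: [-3.134, 0.113, -0.001]
force: [2.4, 14.9, -3.6]
width: 0.15
gripper_force: 15.0
```

Call:
{"method": "apply_moves", "body": {"motion": [{"x": 0, "y": 0, "z": 0, "yaw": 0, "hand": 0.2}, {"x": 0, "y": 0, "z": 0, "yaw": 0, "hand": 0.2}, {"x": 0, "y": 0, "z": 0, "yaw": 0, "hand": 0.2}, {"x": 0, "y": 0, "z": 0, "yaw": 0, "hand": 0.2}, {"x": 0, "y": 0, "z": 5, "yaw": 0, "hand": 0.2}, {"x": 2, "y": 4, "z": 6, "yaw": 0, "hand": 0}, {"x": 3, "y": 10, "z": 6, "yaw": 0, "hand": -1}, {"x": 3, "y": 10, "z": 4, "yaw": 0, "hand": -1}, {"x": 3, "y": 10, "z": 1, "yaw": 0, "hand": -1}, {"x": 3, "y": 10, "z": 1, "yaw": 0, "hand": -1}]}}

```text
clock: 7.12
position: [0.6161, 0.0348, 0.1647]
ee_rot: [3.138, -0.119, -0.007]
force: [0.2, -1.7, 0.7]
width: 0.114
gripper_force: 0.0
```

Run:
```python
from h import *
o=observe();print(o["clock"],o["position"],o["ee_rot"],o["force"],o["width"])
a=get_image("scene");b=get_image("side")
def dark(i,x0,y0,x1,y1,t=45):
    m=(i[y0:y1,x0:x1].max(2)<t).astype(np.uint8);c,l,s,ce=cv2.connectedComponentsWithStats(m)
    return [(s[k]+np.array([x0,y0,0,0,0]),(ce[k]+[x0,y0]).round(1)) for k in range(1,c) if s[k,4]>40]
cv2.imwrite("pics/c4.png",cv2.resize(np.hstack([a[195:330,285:405],b[185:320,220:340]]),None,fx=3.3,fy=3.3,interpolation=cv2.INTER_CUBIC))
for q in("keeper_knob",):
  for n in("scene","side"): print(n,[(round(r["p"],2),np.round(r["rect"]).tolist()) for r in recognise(q,n)])
from h import proj
print([proj(n,(.5881,-.0597,.1665)).round(1).tolist() for n in("scene","side")])
```

```text
7.125 [0.61605073 0.03482437 0.16474186] [ 3.1382605  -0.11878331 -0.00690039] [ 0.19950247 -1.74415252  0.70732564] 0.11429914307997445
scene [(0.78, [309.0, 238.0, 318.0, 279.0])]
side [(0.43, [297.0, 199.0, 301.0, 222.0])]
[[313.9, 247.8], [298.2, 204.7]]
```

View pics/c4.png

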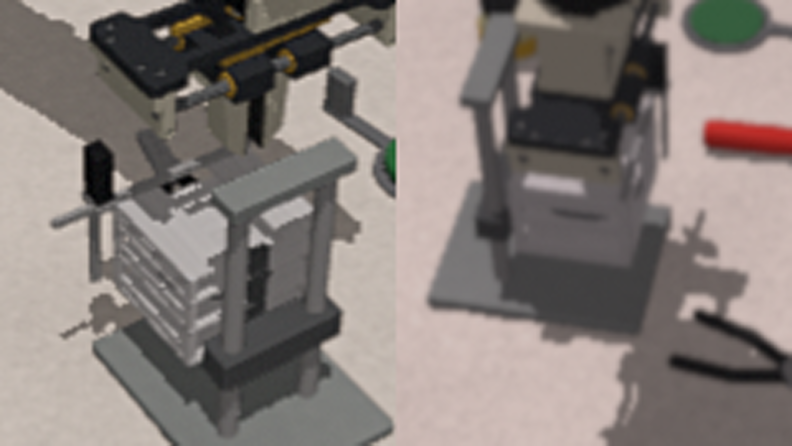

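The knob is now fully aside at scene (315,247). I touch the roof strip with shut fingers to get the height.

Call:
{"method": "apply_moves", "body": {"motion": [{"x": 0, "y": 0, "z": -1.5, "yaw": 0, "hand": -1}, {"x": 0, "y": 0, "z": -2.0, "yaw": 0, "hand": -1}, {"x": 0, "y": 0, "z": -2.3, "yaw": 0, "hand": -1}, {"x": 0, "y": 0, "z": -2.5, "yaw": 0, "hand": -1}, {"x": 0, "y": 0, "z": -2.5, "yaw": 0, "hand": -1}]}}

```text
clock: 7.95
position: [0.6177, 0.0355, 0.1417]
ee_rot: [3.139, -0.119, -0.0]
force: [0.3, 0.5, -0.1]
width: 0.008
gripper_force: 0.0
```

Call:
{"method": "apply_moves", "body": {"motion": [{"x": 0, "y": 0, "z": -0.3, "yaw": 0, "hand": -1}, {"x": 0, "y": 0, "z": -0.6, "yaw": 0, "hand": -1}, {"x": 0, "y": 0, "z": -0.6, "yaw": 0, "hand": -1}]}}

```text
clock: 8.32
position: [0.6181, 0.0356, 0.1408]
ee_rot: [3.139, -0.119, 0.005]
force: [-15.7, -3.1, 42.1]
width: 0.005
gripper_force: 21.1
```

Call:
{"method": "apply_moves", "body": {"motion": [{"x": 0, "y": 0, "z": 2, "yaw": 0, "hand": -1}, {"x": -1, "y": 2, "z": 8, "yaw": 0, "hand": 0}, {"x": -5, "y": 8, "z": 10, "yaw": 0, "hand": 1}, {"x": -9, "y": 13, "z": 10, "yaw": 10, "hand": 1}, {"x": -12.5, "y": 18, "z": 10, "yaw": 18, "hand": 1}, {"x": -14, "y": 20, "z": 10, "yaw": 18, "hand": 1}, {"x": -14, "y": 20, "z": 10, "yaw": 18, "hand": 1}, {"x": -14, "y": 20, "z": 10, "yaw": 18, "hand": 1}]}}

```text
clock: 9.32
position: [0.4782, 0.2348, 0.2358]
ee_rot: [3.119, 0.373, 0.001]
force: [0.7, 0.4, -0.8]
width: 0.714
gripper_force: 0.0
```

Run:
```python
from h import *
o=observe();print(o["clock"],o["position"],o["ee_rot"],o["force"])
im=get_image("wrist");m=dict(camera_model("wrist"));cv2.imwrite("pics/w3.png",im)
m1={**m,"T":[[-0.03,0.968,0.251,0.567],[-1.0,-0.028,-0.012,-0.116],[-0.004,-0.251,0.968,0.525],[0,0,0,1]]}
m2={**m,"T":[[-0.076,0.965,0.251,0.658],[-0.997,-0.073,-0.019,-0.032],[0.0,-0.251,0.968,0.436],[0,0,0,1]]}
print("thickfin w1",onz(m1,(32.5,216.7),.04),"thin",onz(m1,(448.75,217.5),.04))
def lens(i,mm,n):
    g=i.astype(int);M=((g[:,:,1]>g[:,:,2]+20)&(g[:,:,1]>g[:,:,0]+10)).astype(np.uint8)
    c,l,s,ce=cv2.connectedComponentsWithStats(M)
    for k in range(1,c):
        if s[k,4]>400: print(n,s[k].tolist(),[onz(mm,ce[k],z).round(4)[:2].tolist() for z in(.006,.017)])
lens(cv2.imread("pics/w2.png"),m2,"w2");lens(im,m,"w3")
for r in recognise("thick_fin","wrist"):print(r["p"],r["rect"])
```

```text
9.325 [0.47823977 0.23478234 0.23584471] [3.11882769e+00 3.72791455e-01 9.11156857e-04] [ 0.72861206  0.39646232 -0.81436801]
thickfin w1 [0.48639901 0.26040373 0.04      ] thin [ 0.46988681 -0.28037037  0.04      ]
w2 [530, 186, 61, 58, 2681] [[0.5582, -0.302], [0.5607, -0.2951]]
w2 [43, 204, 60, 57, 2649] [[0.5805, 0.2609], [0.5825, 0.2534]]
w3 [288, 67, 69, 74, 4052] [[0.5828, 0.2553], [0.5817, 0.2551]]
0.96 [276.7, 58.8, 366.1, 218.5]
0.2 [418.5, 161.9, 522.2, 285.1]
```

View pics/w3.png

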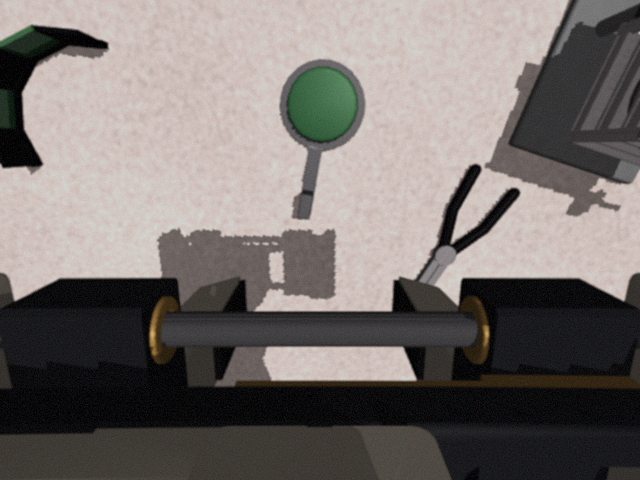

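Run:
```python
from h import *
im=cv2.imread("pics/w3.png")
cv2.imwrite("pics/x.png",im)
c=im[180:230,285:330].max(2)
m=(c<115).astype(np.uint8)
for r in m[::2]: print(''.join('#' if v else '.' for v in r))
for u in((303,214),(303,207)): print(onz("wrist",u,.04),onz("wrist",u,.022))
p=onz("wrist",(318,150),.004);q=onz("wrist",(309,190),.004);print(p,q,np.arctan2(*(p-q)[1::-1]))
```

```text
..................#############..............
...................###########...............
..................############...............
..................############...............
..................############...............
.................############................
................#############................
...............##############................
............################.................
..........##################.................
..........##################.................
.........##################..................
.........##################..................
...........################..................
..........################...................
.........#################...................
.........#################...................
.........################....................
........################.....................
.............###########.....................
.............................................
.............................................
.............................................
.............................................
.............................................
[0.47921218 0.24889978 0.04      ] [0.47583374 0.24886312 0.022     ]
[0.48577039 0.25040887 0.04      ] [0.48272593 0.25044906 0.022     ]
[0.53951211 0.24877804 0.004     ] [0.49839623 0.24843519 0.004     ] 0.008338474617029907
```

Call:
{"method": "apply_moves", "body": {"motion": [{"x": 0.7, "y": 1.6, "z": -5, "yaw": -8, "hand": 0.3}, {"x": 0.7, "y": 1.6, "z": -10, "yaw": -11.6, "hand": 0.3}, {"x": 0.7, "y": 1.6, "z": -15, "yaw": -11.6, "hand": 0.3}, {"x": 0.7, "y": 1.6, "z": -15, "yaw": -11.6, "hand": 0.3}]}}

```text
clock: 9.93
position: [0.483, 0.2489, 0.0827]
ee_rot: [3.137, 0.054, -0.01]
force: [-0.2, -0.0, 0.5]
width: 0.655
gripper_force: 0.0
```

Run:
```python
from h import *
o=observe();print(o["clock"],o["position"],o["ee_rot"],o["width"])
im=get_image("wrist");cv2.imwrite("pics/w4.png",im)
P=o["position"]
print([proj("wrist",(P[0],P[1],z)).round(1).tolist() for z in(.04,.022)])
for r in recognise("thick_fin","wrist"):print(r["p"],r["rect"])
c=im[240:330:3,250:400:3].max(2)
for r in c: print(''.join('#' if v<70 else '+' if v<120 else '.' for v in r))
```

```text
9.925 [0.4830108  0.2488571  0.08267492] [ 3.137226    0.05440675 -0.00976147] 0.6546235443709978
[[320.0, 271.4], [319.9, 261.7]]
0.67 [240.3, 12.0, 381.9, 283.9]
.................++#######........................
................+++#######........................
................++++++++++.......................+
................++++++++++++++++++++++..........++
................++++++++++++++++++++++.........+++
................+++++++++++++++++++++++........+++
++++++++++++++++++++++++++++++++++++++++++++++++++
+++++++++++++++++++#+++++#++++++++++++++++++++++++
+++++++++++++++++++#######++++++++++++++++++++++++
.................++#######++++++++++++++++++++++++
.................++#######++++++++++++++++++++++++
+++++++++++++++++++#######++++++++++++++++++++++++
+++++++++++++++++++#++++++++++++++++++++++++++++++
+++++++++++++++++++#######+++++++++++++++++++++###
#++++++++++++++++++#######++++++++++++++++++++####
#++++++++++++++++.......++++++++++++++++++++++####
#++++++++.+++++++.......++++++++++++++++++++++####
#++++++++++++++++.......++++++++++++++++++++++####
#++++++++++++++++.......++++++++++++++++++++++####
#++++++++++++++++.......++++++++++++++++++++++####
#+++++++++++++++++......++++++++++++++++++++++####
##++++++++++++++++......+++++++++++++++++++++#####
##++++++.+++++++++......+++++++++++++++++++++#####
##++++++++++++++++.....++++++++++++++++++++++#####
##################################################
##################################################
##################################################
##################################################
##################################################
##++#+#+######+#+#++#+##++####+######+#+#+##+#+#+#
```

View pics/w4.png

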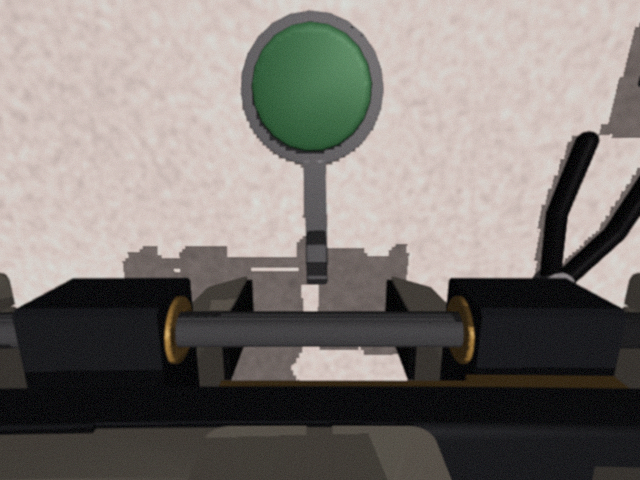

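Call:
{"method": "apply_moves", "body": {"motion": [{"x": 0.35, "y": 0.17, "z": -3, "yaw": 1, "hand": 0.2}, {"x": 0.35, "y": 0.17, "z": -6, "yaw": 1, "hand": 0.1}, {"x": 0.35, "y": 0.17, "z": -7, "yaw": 1, "hand": 0}, {"x": 0.35, "y": 0.17, "z": -7, "yaw": 1, "hand": -0.1}, {"x": 0.35, "y": 0.17, "z": -7, "yaw": 1, "hand": -0.2}]}}

```text
clock: 10.65
position: [0.4892, 0.2537, 0.0174]
ee_rot: [-3.139, -0.084, -0.003]
force: [-0.4, 0.7, 0.2]
width: 0.41
gripper_force: 0.0
```

Call:
{"method": "apply_moves", "body": {"motion": [{"x": -0.25, "y": -0.3, "z": -0.8, "yaw": 0, "hand": -0.3}, {"x": -0.25, "y": -0.3, "z": -0.8, "yaw": 0, "hand": -1}, {"x": -0.25, "y": -0.3, "z": -0.8, "yaw": 0, "hand": -1}, {"x": -0.25, "y": -0.3, "z": -0.8, "yaw": 0, "hand": -1}, {"x": -0.25, "y": -0.3, "z": -0.8, "yaw": 0, "hand": -1}, {"x": -0.25, "y": -0.3, "z": -0.8, "yaw": 0, "hand": -1}, {"x": -0.25, "y": -0.3, "z": -0.8, "yaw": 0, "hand": -1}], "newtons": 30}}

```text
clock: 11.52
position: [0.4857, 0.2503, 0.0078]
ee_rot: [-3.14, -0.084, -0.0]
force: [-0.4, 0.1, 1.7]
width: 0.128
gripper_force: 30.0
```

Call:
{"method": "apply_moves", "body": {"motion": [{"x": 0, "y": 0, "z": 3, "yaw": 0, "hand": -1}, {"x": -3, "y": -1, "z": 7, "yaw": 0, "hand": -1}, {"x": -6, "y": -4, "z": 9, "yaw": -3, "hand": -1}, {"x": -7, "y": -9, "z": 9, "yaw": -6, "hand": -1}, {"x": -7, "y": -14, "z": 9, "yaw": -7.5, "hand": -1}, {"x": -7, "y": -19, "z": 9, "yaw": -7.5, "hand": -1}, {"x": -7, "y": -22, "z": 9, "yaw": -7.5, "hand": -1}, {"x": -7, "y": -23.5, "z": 8, "yaw": -7.5, "hand": -1}, {"x": -7, "y": -23.5, "z": 7.5, "yaw": -7.5, "hand": -1}, {"x": -7, "y": -23.5, "z": 7.5, "yaw": -7.5, "hand": -1}]}}

```text
clock: 12.78
position: [0.4153, 0.0166, 0.0821]
ee_rot: [-3.139, 0.118, 0.002]
force: [0.2, 0.3, -1.5]
width: 0.129
gripper_force: 30.0
```

```bash
cat > chk.py <<'E'
from h import *
import sys
o=observe();print(o["clock"],o["position"],o["ee_rot"],o["force"],o["gripper_force"])
P=np.array(o["position"]);r=o["ee_rot"];y=2*np.arctan2(r[1],r[0]);y=(y+np.pi/2)%np.pi-np.pi/2
u=np.array([np.cos(y),np.sin(y),0]);und=P[2]-float(sys.argv[1])
im=get_image("wrist");cv2.imwrite(f"pics/{sys.argv[2]}.png",im);h=float(sys.argv[3])
g=im.astype(int);M=((g[:,:,1]>g[:,:,2]+20)&(g[:,:,1]>g[:,:,0]+10)).astype(np.uint8)
c,l,s,ce=cv2.connectedComponentsWithStats(M)
for k in range(1,c):
    if s[k,4]>800:
        q=onz("wrist",ce[k],und+h);d=q-P;print("yaw",y,s[k].tolist(),q.round(4),"along",d@u,"across",-d[0]*u[1]+d[1]*u[0])
E
python3 chk.py .0078 w5 .017
```

```text
12.775 [0.41531755 0.01655891 0.08214222] [-3.13876972e+00  1.18469328e-01  1.86637956e-03] [ 0.20115917  0.27624432 -1.46230925] 29.982773065567017
yaw -0.07545193140483164 [228, 0, 182, 162, 24434] [0.5089 0.0094 0.0913] along 0.09385117909918576 across -0.00010135209219169251
```

Call:
{"method": "apply_moves", "body": {"motion": [{"x": 1.5, "y": -0.15, "z": 0, "yaw": 0, "hand": -1}, {"x": 3, "y": -0.25, "z": 0, "yaw": 0, "hand": -1}, {"x": 4.5, "y": -0.38, "z": 0, "yaw": 0, "hand": -1}, {"x": 6, "y": -0.5, "z": 0, "yaw": 0, "hand": -1}, {"x": 7, "y": -0.57, "z": 0, "yaw": 0, "hand": -1}, {"x": 7, "y": -0.57, "z": 0, "yaw": 0, "hand": -1}]}}

```text
clock: 13.58
position: [0.4863, 0.0094, 0.0826]
ee_rot: [-3.139, 0.122, -0.0]
force: [0.2, 0.5, -0.4]
width: 0.132
gripper_force: 30.0
```

```bash
python3 chk.py .0078 w6 .017
python3 - <<'E'
from h import *
a=get_image("scene");b=get_image("side");cv2.imwrite("pics/s6.png",a);cv2.imwrite("pics/d6.png",b)
E
```

```text
13.575 [0.48632817 0.00941901 0.08262887] [-3.13902875e+00  1.22042241e-01 -1.99018736e-04] [ 0.19501703  0.47817458 -0.37202987] 29.98290717601776
yaw -0.07771881968215233 [228, 33, 182, 129, 19145] [0.5735 0.0023 0.0918] along 0.08742392881240266 across -0.000317731855967375
```

Call:
{"method": "apply_moves", "body": {"motion": [{"x": 1.3, "y": -0.1, "z": 0, "yaw": 0, "hand": -1}, {"x": 2.6, "y": -0.2, "z": 0, "yaw": 0, "hand": -1}, {"x": 3.9, "y": -0.3, "z": 0, "yaw": 0, "hand": -1}, {"x": 4.7, "y": -0.36, "z": 0, "yaw": 0, "hand": -1}, {"x": 5.0, "y": -0.38, "z": 0, "yaw": 0, "hand": -1}, {"x": 5.0, "y": -0.38, "z": 0, "yaw": 0, "hand": -1}]}}

```text
clock: 14.48
position: [0.5355, 0.0057, 0.0826]
ee_rot: [3.139, -0.121, -0.001]
force: [0.1, 0.2, -0.6]
width: 0.128
gripper_force: 30.0
```

Call:
{"method": "apply_moves", "body": {"motion": [{"x": 0, "y": 0, "z": -0.2, "yaw": 0, "hand": -1}, {"x": 0, "y": 0, "z": -0.4, "yaw": 0, "hand": -1}, {"x": 0, "y": 0, "z": -0.4, "yaw": 0, "hand": -1}]}}

```text
clock: 14.85
position: [0.5353, 0.0056, 0.0786]
ee_rot: [3.139, -0.121, -0.001]
force: [0.5, -0.1, -1.4]
width: 0.132
gripper_force: 30.0
```

Call:
{"method": "apply_moves", "body": {"motion": [{"x": 0, "y": 0, "z": -0.1, "yaw": 0, "hand": -1}, {"x": 0, "y": 0, "z": -0.1, "yaw": 0, "hand": -1}]}}

```text
clock: 15.1
position: [0.5356, 0.0057, 0.0777]
ee_rot: [3.139, -0.121, -0.0]
force: [0.5, 0.2, -0.8]
width: 0.129
gripper_force: 30.0
```

Call:
{"method": "apply_moves", "body": {"motion": [{"x": 0, "y": 0, "z": -0.1, "yaw": 0, "hand": -1}, {"x": 0, "y": 0, "z": -0.15, "yaw": 0, "hand": -1}, {"x": 0, "y": 0, "z": -0.15, "yaw": 0, "hand": -1}]}}

```text
clock: 15.48
position: [0.5355, 0.0057, 0.0769]
ee_rot: [3.139, -0.121, 0.0]
force: [-4.1, 0.0, 9.0]
width: 0.128
gripper_force: 30.0
```

Call:
{"method": "apply_moves", "body": {"motion": [{"x": 0.2, "y": -0.02, "z": 0.1, "yaw": 0, "hand": -1}, {"x": 0.4, "y": -0.03, "z": 0.1, "yaw": 0, "hand": -1}, {"x": 0.6, "y": -0.05, "z": 0.1, "yaw": 0, "hand": -1}, {"x": 0.6, "y": -0.05, "z": 0.1, "yaw": 0, "hand": -1}]}}

```text
clock: 15.98
position: [0.5384, 0.0053, 0.0768]
ee_rot: [3.138, -0.12, -0.009]
force: [-13.9, 1.2, 10.4]
width: 0.127
gripper_force: 30.0
```

Call:
{"method": "apply_moves", "body": {"motion": [{"x": -0.25, "y": 0.02, "z": 0.05, "yaw": 0, "hand": -1}, {"x": -0.25, "y": 0.02, "z": 0.05, "yaw": 0, "hand": -1}]}}

```text
clock: 16.23
position: [0.5383, 0.0053, 0.0774]
ee_rot: [3.139, -0.121, -0.003]
force: [-5.1, 0.6, -0.1]
width: 0.126
gripper_force: 30.0
```

Call:
{"method": "apply_moves", "body": {"motion": [{"x": 0, "y": 0, "z": 0, "yaw": 0, "hand": -0.5}, {"x": 0, "y": 0, "z": 0, "yaw": 0, "hand": -0.3}, {"x": 0, "y": 0, "z": 0, "yaw": 0, "hand": -0.2}, {"x": 0, "y": 0, "z": 0, "yaw": 0, "hand": -0.2}, {"x": 0, "y": 0, "z": 0, "yaw": 0, "hand": -0.2}]}}

```text
clock: 16.85
position: [0.5393, 0.0053, 0.0778]
ee_rot: [3.139, -0.121, 0.0]
force: [-0.1, 0.0, -0.2]
width: 0.402
gripper_force: 0.0
```

Call:
{"method": "apply_moves", "body": {"motion": [{"x": 0, "y": 0, "z": 5, "yaw": 0, "hand": 0.1}, {"x": 0, "y": 0, "z": 10, "yaw": 0, "hand": 0.3}, {"x": -2, "y": -1, "z": 14, "yaw": 0, "hand": 0.3}, {"x": -2, "y": -1, "z": 14, "yaw": 0, "hand": 0.3}]}}

```text
clock: 17.35
position: [0.52, -0.0052, 0.2209]
ee_rot: [3.139, -0.123, 0.009]
force: [0.6, -0.6, -1.0]
width: 0.649
gripper_force: 0.0
```

Run:
```python
from h import *
o=observe();print(o["clock"],o["position"])
im=get_image("wrist");cv2.imwrite("pics/w7.png",im)
for q in("thick_fin","keeper_knob"):
  for r in recognise(q,"wrist"):print(q,r["p"],np.round(r["rect"]))
for n,P in(("fin",(.5385,.0055,.109)),):
  for dx,dy in((-.012,-.006),(-.012,.006),(.012,-.006),(.012,.006)): print(proj("wrist",np.array(P)+[dx+.077*dy,dy-.077*dx,0]).round(1))
c=im[200:320:3,230:400:3].max(2)
for r in c: print(''.join('#' if v<60 else '+' if v<110 else '-' if v<150 else '.' for v in r))
```

```text
17.35 [ 0.52004792 -0.00518122  0.22088344]
thick_fin 0.8 [289. 145. 310. 232.]
keeper_knob 0.59 [376. 116. 433. 156.]
[310.4 232.3]
[293.8 232.3]
[310.2 199.3]
[293.2 199.3]
..........####......--+#####.............................
..........####......-+++++++.............................
..........###+......--+++++#.............................
.........+###.......--++++++.............................
.........####......-+-++++++.............................
.........###+......+++++++++.............................
........-###-......--+++++++.............................
........+###.......-+-++++++.............................
........####.......--+++++++.............................
........###+.......+-++++++-.............................
.......-###-.......--++++++-.............................
.......+###........--+---.-..............................
.......####..............................................
......+###+..............................................
.....-####...............................................
.....####-.............................................
[... 694 characters left out ...]
##++
+++++###-------------...-------------------.........+###+
++++####+----+---+---...-------------------.........+###+
++++####----+--------....-----------+------.........+####
+++#####------+-----+-...-+----------------.........+####
+++#####-------+-+----...+-----------------.........+####
++######+-------------...------------------.........+####
++######++------------...-----------------+.........#####
+#######+---+------------------------------.........#####
########+---+--------------------+---------.........#####
#########+#+#+#+++++++++++++#++#++++++++##+---------#####
#########################################################
#########################################################
```

Call:
{"method": "apply_moves", "body": {"motion": [{"x": -2, "y": -5, "z": 1, "yaw": 0, "hand": 0.3}, {"x": -4, "y": -10, "z": 2, "yaw": -4, "hand": 0.3}, {"x": -6, "y": -15, "z": 2, "yaw": -8, "hand": 0.3}, {"x": -7, "y": -20, "z": 2, "yaw": -9, "hand": 0.3}, {"x": -7, "y": -25, "z": 1, "yaw": -9, "hand": 0.3}, {"x": -7, "y": -27.5, "z": -3, "yaw": -9, "hand": 0.3}, {"x": -7, "y": -27.5, "z": -5, "yaw": -9, "hand": 0.3}, {"x": -7, "y": -27.5, "z": -5, "yaw": -9, "hand": 0.3}, {"x": -7, "y": -27.5, "z": -5, "yaw": -9, "hand": 0.3}]}}

```text
clock: 18.62
position: [0.4496, -0.2792, 0.1678]
ee_rot: [-3.12, 0.366, 0.0]
force: [1.3, 0.0, -0.3]
width: 0.651
gripper_force: 0.0
```

The fin of the loaded tray matches its home projection (rows 200–232, columns 293–310). Now I look at the thin tray.

```bash
cat > chk2.py <<'E'
from h import *
import sys
o=observe();P=np.array(o["position"]);r=o["ee_rot"];y=2*np.arctan2(r[1],r[0]);y=(y+np.pi/2)%np.pi-np.pi/2
print(o["clock"],P,"yaw",y)
im=get_image("wrist");cv2.imwrite(f"pics/{sys.argv[1]}.png",im);print("tcp@.04",proj("wrist",(P[0],P[1],.04)))
g=im.astype(int);M=((g[:,:,1]>g[:,:,2]+20)&(g[:,:,1]>g[:,:,0]+10)).astype(np.uint8)
c,l,s,ce=cv2.connectedComponentsWithStats(M)
for k in range(1,c):
    if s[k,4]>1200: print(s[k].tolist(),onz("wrist",ce[k],.006))
x0,y0,x1,y1=map(int,sys.argv[2:6])
for j in range(y0,y1,2): print(j,''.join('#' if v<60 else '+' if v<90 else '-' if v<120 else '.' for v in im[j,x0:x1:2].max(1)))
E
python3 chk2.py w8 270 160 380 290
```

```text
18.625 [ 0.44964209 -0.27920226  0.1678467 ] yaw -0.23341145904143357
tcp@.04 [318.36729473 235.43475565]
[274, 44, 85, 92, 6099] [ 0.55810245 -0.30310744  0.006     ]
160 .......................--------........................
162 ........................-------........................
164 ........................-------........................
166 ........................-------........................
168 ........................-------........................
170 ........................-------........................
172 .......................---------.......................
174 ........................--------.......................
176 ........................--------.......................
178 ........................--------.......................
180 ........................--------.......................
182 .........................-------.......................
184 .........................-------.......................
186 .........................-------.......................
188 .........................-------.......................
190 .........................---
[... 2267 characters left out ...]
----------------------------------------
268 ------------------.------------------------------------
270 .........................------------------------------
272 .........................------------------------------
274 -...--..-...--..--..-...-------------------------------
276 -------------------------------------------------------
278 ----------------------.--------------------------------
280 -------------------------------------------------------
282 --------------------...--------------------------------
284 -------------------.......-----------------------------
286 -------------------.......-----------------------------
288 -------------------.......-----------------------------
```

Call:
{"method": "apply_moves", "body": {"motion": [{"x": 1.3, "y": -1.2, "z": -4, "yaw": 6, "hand": 0.1}, {"x": 1.3, "y": -1.2, "z": -8, "yaw": 6, "hand": 0}, {"x": 1.3, "y": -1.2, "z": -11, "yaw": 6, "hand": 0}, {"x": 1.3, "y": -1.2, "z": -11, "yaw": 6, "hand": 0}, {"x": 1.3, "y": -1.2, "z": -11, "yaw": 6, "hand": 0}]}}

```text
clock: 19.3
position: [0.4633, -0.2919, 0.0593]
ee_rot: [3.134, -0.203, 0.003]
force: [-0.0, 0.3, 0.5]
width: 0.499
gripper_force: 0.0
```

```bash
python3 chk2.py w9 270 230 380 310
```

```text
19.3 [ 0.46330074 -0.29191883  0.05934396] yaw -0.129271584007562
tcp@.04 [317.64833571 286.00423959]
[252, 23, 128, 138, 13850] [ 0.55835705 -0.30298991  0.006     ]
230 ..................--------+--..........................
232 ..................-----------..........................
234 ..................-----------..........................
236 ..................-----------..........................
238 .................------------..........................
240 ..................-----------..........................
242 ..................-----------..........................
244 ..................-----------..........................
246 ..................-+++++++++-..........................
248 ..................-#########+..........................
250 ..................+##########..........................
252 ..................###########..........................
254 .................-###########..........................
256 .................-###########..........................
258 .................-###########+.---.---...------....-...
260 ................--+##########
[... 766 characters left out ...]
---############-----....-----------+####
288 --------.---------######+++++#-------...----.-----+####
290 ..----------------++++----+-++--------------------+####
292 -.----------------++++++##+--+--------------..---.+####
294 ------------------+########+++-------------.....--+####
296 -----------.------############----------.---.-.---+####
298 ------------------+###########-------------....---+####
300 -----.------.-----+###########--------------.-----+####
302 ----------------.-############-----------.---..---+####
304 ------------------###########+-------------..--..-#####
306 ------------------+##########+-------.-----.-...--#####
308 -----------------.-+##++--+#+--------.---------.--#####
```

Call:
{"method": "apply_moves", "body": {"motion": [{"x": 0, "y": 0, "z": -3, "yaw": 0, "hand": 0}, {"x": 0, "y": 0, "z": -5.1, "yaw": 0, "hand": -0.2}, {"x": 0, "y": 0, "z": -5.1, "yaw": 0, "hand": -0.5}, {"x": 0, "y": 0, "z": -5.1, "yaw": 0, "hand": -1}, {"x": 0, "y": 0, "z": -5.1, "yaw": 0, "hand": -1}, {"x": 0, "y": 0, "z": -5.1, "yaw": 0, "hand": -1}, {"x": 0, "y": 0, "z": -5.1, "yaw": 0, "hand": -1}, {"x": 0, "y": 0, "z": -5.1, "yaw": 0, "hand": -1}], "newtons": 30}}

```text
clock: 20.35
position: [0.4631, -0.2921, 0.0081]
ee_rot: [3.134, -0.204, 0.003]
force: [-1.6, 1.8, 7.6]
width: 0.131
gripper_force: 29.9
```

Call:
{"method": "apply_moves", "body": {"motion": [{"x": 0, "y": 0, "z": 3, "yaw": 0, "hand": -1}, {"x": -1, "y": 0, "z": 8, "yaw": 0, "hand": -1}, {"x": -3, "y": 3, "z": 12, "yaw": 0, "hand": -1}, {"x": -4.8, "y": 8, "z": 13.5, "yaw": 2, "hand": -1}, {"x": -4.8, "y": 13, "z": 13.5, "yaw": 3, "hand": -1}, {"x": -4.8, "y": 18, "z": 13.5, "yaw": 3, "hand": -1}, {"x": -4.8, "y": 23, "z": 13.5, "yaw": 3, "hand": -1}, {"x": -4.8, "y": 28, "z": 13.2, "yaw": 3, "hand": -1}, {"x": -4.8, "y": 30.7, "z": 12.8, "yaw": 3, "hand": -1}, {"x": -4.8, "y": 30.7, "z": 12.8, "yaw": 3, "hand": -1}]}}

```text
clock: 21.6
position: [0.414, 0.0174, 0.1351]
ee_rot: [-3.139, 0.115, -0.001]
force: [0.5, -0.7, 0.5]
width: 0.129
gripper_force: 29.9
```

Call:
{"method": "apply_moves", "body": {"motion": [{"x": 0, "y": 0, "z": 0, "yaw": 0, "hand": -1}]}}

```text
clock: 21.72
position: [0.4142, 0.0147, 0.135]
ee_rot: [3.139, -0.122, 0.0]
force: [0.4, -0.2, -0.8]
width: 0.133
gripper_force: 29.9
```

```bash
python3 chk.py .0081 w10 .006
```

```text
21.725 [0.41416445 0.01465079 0.1350213 ] [ 3.13866928e+00 -1.21865659e-01  4.58125887e-04] [ 0.36800316 -0.20762026 -0.78460733] 29.917326271533966
yaw -0.07761536143995484 [232, 0, 172, 165, 23485] [0.5081 0.0069 0.1329] along 0.09423820306729516 across -0.0004520279493109248
```

Call:
{"method": "apply_moves", "body": {"motion": [{"x": 1.5, "y": -0.12, "z": 0, "yaw": 0, "hand": -1}, {"x": 3, "y": -0.23, "z": 0, "yaw": 0, "hand": -1}, {"x": 4.5, "y": -0.35, "z": 0, "yaw": 0, "hand": -1}, {"x": 6, "y": -0.46, "z": 0, "yaw": 0, "hand": -1}, {"x": 7, "y": -0.54, "z": 0, "yaw": 0, "hand": -1}, {"x": 7, "y": -0.54, "z": 0, "yaw": 0, "hand": -1}]}}

```text
clock: 22.52
position: [0.4848, 0.01, 0.1346]
ee_rot: [-3.139, 0.122, 0.0]
force: [-0.8, -0.5, -1.4]
width: 0.127
gripper_force: 29.9
```

Call:
{"method": "apply_moves", "body": {"motion": [{"x": 1.3, "y": -0.12, "z": 0, "yaw": 0, "hand": -1}, {"x": 2.6, "y": -0.22, "z": 0, "yaw": 0, "hand": -1}, {"x": 3.9, "y": -0.33, "z": 0, "yaw": 0, "hand": -1}, {"x": 4.7, "y": -0.4, "z": 0, "yaw": 0, "hand": -1}, {"x": 5.0, "y": -0.43, "z": 0, "yaw": 0, "hand": -1}, {"x": 5.0, "y": -0.43, "z": -0.25, "yaw": 0, "hand": -1}, {"x": 5.0, "y": -0.43, "z": -0.25, "yaw": 0, "hand": -1}]}}

```text
clock: 23.4
position: [0.534, 0.0057, 0.1322]
ee_rot: [3.139, -0.121, 0.0]
force: [-0.8, 1.1, -0.0]
width: 0.128
gripper_force: 29.9
```

Call:
{"method": "apply_moves", "body": {"motion": [{"x": 0.2, "y": -0.02, "z": -0.1, "yaw": 0, "hand": -1}, {"x": 0.4, "y": -0.03, "z": -0.1, "yaw": 0, "hand": -1}, {"x": 0.6, "y": -0.05, "z": -0.1, "yaw": 0, "hand": -1}, {"x": 0.7, "y": -0.05, "z": -0.1, "yaw": 0, "hand": -1}, {"x": 0.7, "y": -0.05, "z": -0.1, "yaw": 0, "hand": -1}]}}

```text
clock: 24.02
position: [0.5396, 0.0053, 0.1316]
ee_rot: [3.139, -0.121, -0.004]
force: [-8.2, 0.9, 9.2]
width: 0.131
gripper_force: 30.0
```

Call:
{"method": "apply_moves", "body": {"motion": [{"x": -0.1, "y": 0.01, "z": 0.08, "yaw": 0, "hand": -1}, {"x": -0.1, "y": 0.01, "z": 0.08, "yaw": 0, "hand": -1}, {"x": -0.1, "y": 0.01, "z": 0.08, "yaw": 0, "hand": -0.5}, {"x": -0.1, "y": 0.01, "z": 0.08, "yaw": 0, "hand": -0.3}, {"x": -0.1, "y": 0.01, "z": 0.08, "yaw": 0, "hand": -0.2}, {"x": -0.1, "y": 0.01, "z": 0.08, "yaw": 0, "hand": -0.2}, {"x": -0.1, "y": 0.01, "z": 0.08, "yaw": 0, "hand": -0.2}]}}

```text
clock: 24.9
position: [0.5402, 0.0052, 0.132]
ee_rot: [3.139, -0.121, 0.0]
force: [0.1, -0.3, -0.3]
width: 0.397
gripper_force: 0.0
```

Call:
{"method": "apply_moves", "body": {"motion": [{"x": 0, "y": 0, "z": 4, "yaw": 0, "hand": 0}, {"x": 0, "y": 0, "z": 8, "yaw": 0, "hand": 0}, {"x": -1.5, "y": 0, "z": 12, "yaw": 0, "hand": 0}, {"x": -1.5, "y": 0, "z": 12, "yaw": 0, "hand": 0}, {"x": -1.5, "y": 0, "z": 12, "yaw": 0, "hand": 0}]}}

```text
clock: 25.52
position: [0.525, 0.0051, 0.2516]
ee_rot: [3.139, -0.122, -0.0]
force: [-0.3, -0.6, -0.1]
width: 0.502
gripper_force: 0.0
```

Run:
```python
from h import *
o=observe();print(o["clock"],o["position"])
im=get_image("wrist");cv2.imwrite("pics/w11.png",im)
R=lambda p,dx,dy:np.array(p)+[dx+.077*dy,dy-.077*dx,0]
print([proj("wrist",R((.539,.0055,.1635),dx,dy)).round(0).tolist() for dx,dy in((-.012,-.006),(-.012,.006),(.012,.006))])
for q in("keeper_knob","thin_fin"):
  for r in recognise(q,"wrist"):
    x0,y0,x1,y1=r["rect"];print(q,r["p"],np.round(r["rect"]),onz("wrist",((x0+x1)/2,(y0+y1)/2),.18))
cv2.imwrite("pics/c5.png",im[60:330,180:500])
```

```text
25.525 [0.52495322 0.00506679 0.25164172]
[[325.0, 246.0], [307.0, 246.0], [307.0, 211.0]]
keeper_knob 0.85 [384. 126. 438. 162.] [ 0.58897675 -0.05463614  0.18      ]
thin_fin 0.86 [283.  18. 343. 248.] [0.5996382  0.00199391 0.18      ]
thin_fin 0.76 [610. 277. 630. 300.] [ 0.48842382 -0.18595964  0.18      ]
```

View pics/c5.png

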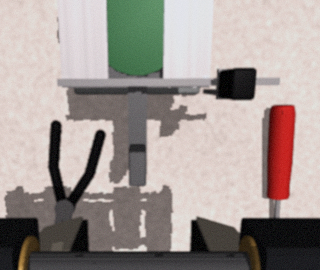

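The crop shows the thin tray in the top slot with its tongue straight out, and the knob aside at (237,85). Now I grip the knob again and close the keeper.

Call:
{"method": "apply_moves", "body": {"motion": [{"x": 3, "y": -3, "z": 0, "yaw": 0, "hand": 0.3}, {"x": 6.3, "y": -6.5, "z": -1, "yaw": 0, "hand": 0.3}, {"x": 6.3, "y": -6.5, "z": -5, "yaw": 0, "hand": 0.2}, {"x": 6.3, "y": -6.5, "z": -9.4, "yaw": 0, "hand": 0}, {"x": 6.3, "y": -6.5, "z": -9.4, "yaw": 0, "hand": -0.3}, {"x": 6.3, "y": -6.5, "z": -9.4, "yaw": 0, "hand": -1}, {"x": 6.3, "y": -6.5, "z": -9.4, "yaw": 0, "hand": -1}, {"x": 6.3, "y": -6.5, "z": -9.4, "yaw": 0, "hand": -1}, {"x": 6.3, "y": -6.5, "z": -9.4, "yaw": 0, "hand": -1}, {"x": 6.3, "y": -6.5, "z": -9.4, "yaw": 0, "hand": -1}], "newtons": 15}}

```text
clock: 26.92
position: [0.5891, -0.0596, 0.1597]
ee_rot: [3.139, -0.121, 0.004]
force: [-1.4, -0.0, 7.6]
width: 0.15
gripper_force: 15.0
```

Call:
{"method": "apply_moves", "body": {"motion": [{"x": 0.08, "y": 1, "z": 0.1, "yaw": 0, "hand": -1}, {"x": 0.15, "y": 2, "z": 0.1, "yaw": 0, "hand": -1}, {"x": 0.23, "y": 3, "z": 0.1, "yaw": 0, "hand": -1}, {"x": 0.3, "y": 3.8, "z": 0.1, "yaw": 0, "hand": -1}, {"x": 0.32, "y": 4.2, "z": 0.1, "yaw": 0, "hand": -1}, {"x": 0.32, "y": 4.2, "z": 0.1, "yaw": 0, "hand": -1}, {"x": 0.32, "y": 4.2, "z": 0.1, "yaw": 0, "hand": -1}]}}

```text
clock: 27.8
position: [0.592, -0.0196, 0.1596]
ee_rot: [3.137, -0.124, 0.002]
force: [2.7, -8.4, 6.3]
width: 0.149
gripper_force: 15.0
```

Call:
{"method": "apply_moves", "body": {"motion": [{"x": 0, "y": -0.15, "z": 0, "yaw": 0, "hand": -1}, {"x": 0, "y": -0.15, "z": 0, "yaw": 0, "hand": -0.3}, {"x": 0, "y": -0.15, "z": 0, "yaw": 0, "hand": 0}, {"x": 0, "y": -0.15, "z": 0, "yaw": 0, "hand": 0}, {"x": 0, "y": -0.15, "z": 0, "yaw": 0, "hand": 0}, {"x": 0, "y": -0.15, "z": 0, "yaw": 0, "hand": 0}, {"x": 0, "y": -0.15, "z": 4, "yaw": 0, "hand": 0}, {"x": 0, "y": -0.15, "z": 9, "yaw": 0, "hand": 0}, {"x": -4, "y": -0.15, "z": 13, "yaw": 0, "hand": 0}, {"x": -8, "y": -0.15, "z": 13, "yaw": 0, "hand": 0}]}}

```text
clock: 29.05
position: [0.5123, -0.0188, 0.2922]
ee_rot: [-3.139, 0.121, -0.009]
force: [-0.4, 1.0, -0.3]
width: 0.499
gripper_force: 0.0
```

Call:
{"method": "apply_moves", "body": {"motion": [{"x": 0, "y": 0, "z": 0, "yaw": 0, "hand": 0}, {"x": 0, "y": 0, "z": 0, "yaw": 0, "hand": 0}, {"x": 0, "y": 0, "z": 0, "yaw": 0, "hand": 0}]}}

```text
clock: 29.42
position: [0.5121, -0.0193, 0.2886]
ee_rot: [-3.139, 0.122, 0.001]
force: [0.4, 0.2, -0.1]
width: 0.501
gripper_force: 0.0
```

Run:
```python
from h import *
o=observe();print(o["clock"],o["position"],o["force"],o["width"])
im=get_image("wrist");cv2.imwrite("pics/w12.png",im)
R=lambda p,dx,dy:np.array(p)+[dx+.077*dy,dy-.077*dx,0]
print("fin pred",[proj("wrist",R((.5395,.0055,.1635),dx,dy)).round(0).tolist() for dx,dy in((-.012,-.006),(-.012,.006),(.012,.006))],"knob top closed",proj("wrist",(.592,-.0205,.188)),"aside",proj("wrist",(.589,-.06,.188)))
for q in("keeper_knob","thin_fin"):
  for r in recognise(q,"wrist"): print(q,r["p"],np.round(r["rect"]))
for j in range(90,270,5): print(j,''.join('#' if v<50 else '+' if v<100 else '-' if v<150 else '.' for v in im[j,250:420:2].max(1)))
```

```text
29.425 [ 0.51208929 -0.01928623  0.2886291 ] [ 0.37607196  0.18180685 -0.07369788] 0.5005215853554668
fin pred [[291.0, 219.0], [275.0, 219.0], [274.0, 187.0]] knob top closed [310.77764538 126.3645271 ] aside [371.19204853 126.27070839]
keeper_knob 0.87 [299. 112. 321. 146.]
thin_fin 0.71 [566. 257. 628. 311.]
thin_fin 0.6 [253.  15. 308. 220.]
90 ....-------------------------......................-.................................
95 ....----+--------------------......................-.................................
100 ....-------------------------......................-.................................
105 .....------------------------......................-.................................
110 .....-+----------------------......................-.................................
115 .....++++---++-----------+#########-..............--.................................
120 .....-----+++++-------+++##########+..............--.................................
125 .........................+#########+.................................................
130 -----------------------++#####
[... 1785 characters left out ...]
...................................................................-++
235 ..................................................................................-++
240 ..................................................................................---
245 .....................................................................................
250 -....................------------.........-----......................................
255 ------------------------------------------------.....................................
260 ---------..-----.-------------------------------.....................................
265 ------------------------------------------------....................................-
```

```bash
python3 -c "
from cell import *
print(sign_off())"
```

```text
the job is handed in; nothing more can be done
None
```

The job is handed in at about 29 s of the 72 s allowed, but `sign_off` gave no verdict: the thick-lens tray is in the bottom slot and the thin-lens tray in the top slot, both pushed to the back stop and released; the last wrist picture showed the keeper closed and the thin tray's fin in place.

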